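# Size a tier pin in the ring stand

### The arm

A 6-joint arm with a two-finger parallel gripper is mounted at the origin on a cart in front of the work surface, level with it; the furniture and walls round the work are solid. World frame = base frame: x ahead of the robot, y to its left, z up, the work surface at z = 0. Lengths are in m, angles in rad, forces in N, time in s.
With the tool pointing down it reaches from about 0.375 to 0.975 m from the base axis. Payload 3.8 kg.
Tool frame: the origin (TCP) lies at the very end of the fingers, on their centre line; the grasp point (between the pads) lies 19 mm behind it; z points along the fingers, y is the line along which they close (so a half turn about z gives the same grasp; the last joint's range is limited). The gripper opens to 85 mm and grips with 20 to 120 N. Pads are 22 mm wide; open, the fingers measure 114 mm over their backs; the gripper's body (76 mm by 85 mm) begins 54 mm behind the grasp point. The pads swing forward as they close: fully open they stand 13 mm farther back than shut.
Start: joints at [-1.379, 0.264, 1.604, -0, 1.274, -0.037], TCP at [0.153, -0.657, 0.231] pointing down, gripper open.
Joint ranges: [-2.63, 2.63], [-0.94, 2.18], [0.31, 2.57], [-1.31, 4.45], [0, 2.66], [-2.55, 2.55]. Speed limits (rad/s): [2.57, 2.57, 3.14, 3.14, 3.14, 3.14].

### API

Orientations are given as a 3x3 rotation matrix whose columns are the frame's x, y, z axes.
In Python, from station import bot, hand, kin, vision gives the robot as it stands. Calls block until the motion is done:
- bot.reach(position, orientation): joint-space move of the TCP to a pose.
- bot.movel(position, feed=0.15, orientation=None, until_force=None): straight line of the TCP; orientation=None keeps the orientation; feed is the mean speed in m/s. With until_force (N) it stops when the force on the tool has changed by that much, and returns True; else False.
- bot.goto_joints(angles): joint-space move.
- hand.let_go() and hand.gripper_close(grasp_force=None): open the fingers fully, or close them until they stop; grasp_force is the grip in N (None keeps the last).
- bot.dwell(seconds).
- kin.solve_ik(position, orientation): joint angles nearest the present ones, or None.
- bot.sense(): the state.
- vision.get_image(name): name is "scene" or "side" or "wrist"; returns (picture, depth): 400x640x3 uint8, red, green, blue; 400x640 float32, m along the optical axis (not along the pixel's ray), 0 where there is no reading.
- vision.camera_params(name): a dict with "camera_matrix" (3x3 intrinsics, pixels), "dist_coeffs" ([k1, k2, p1, p2, k3] as OpenCV has them; the pictures are not rectified), "extrinsics" (4x4, takes a point from world to camera coordinates); the wrist camera has in their place "hand_eye" (4x4, takes a point from camera to tool coordinates, whose origin is the TCP and whose axes are the flange's). Camera axes: x right, y down, z forward; pixel columns grow to the right and rows downward; lengths in m; the calibration is good to about 2 mm. A picture is of the moment at which its call begins: read the wrist's pose just before it. camera_params takes no time and is no camera call.
A pose or a line that the arm cannot do raises bot.IKError and nothing moves.
- bot.finish_job(): hands the job in; it is judged then, once.
Trained networks look in the newest picture that a camera, given by its name, has taken for a name from the list of things; names that differ only in an ending like _2 or _b are one class to them, and where a whole thing is asked for, a point or a joint stands for the part that bears it (a point fixed in the world has none). Each returns a list of dicts, best first, with "score" (0 to 1); they miss things now and then, are a little off and sometimes report something else, mostly with a low value. They report only what shows in the picture. A call takes as long as a camera call. They do not tell look-alikes from the thing itself.
- vision.silhouettes(camera, target): "region" (400x640 bool, what is visible of it).
- vision.pinpoint(camera, target): "at" ([x, y, z] in m, in world coordinates, good to about 4 mm: a listed point, or the origin of a listed thing).
The state is a dict: "clock": time; "joints": joint angles; "joint_vel": joint speeds; "joint_efforts": joint torques, N m; "tool_pos": TCP position; "tool_rot": TCP orientation; "force": force on the tool from outside, world axes, zero at the start; "wrist_torque": the same for the moment, N m; "grip_width": finger opening in m; "grip_force": force on a finger pad.
Only numpy, scipy, OpenCV 4.12 (cv2) and the standard library are available. Lean on these libraries where they do the work, as an engineer would, in place of code of your own. Each camera call takes 0.05 s, during which the arm holds its last target. There are 200 camera calls.

### The job

Take the cake-tier pin from the front hole of the white rack (the hole nearest the robot) and push it gently, tip down, through the rings of the sizing stand, past the light drag of the sprung plungers, until a ring that is too small stops it. Leave it standing there roughly upright, fully home against that ring, without pushing hard on the stand, and leave the other two pins hanging in the rack.

Things in the scene. Friction and masses are not known exactly. Their poses are not given: they have to be found in the camera images.
- gauge: Sizing stand, fixed: round foot (104 mm across, 12 mm thick), two 8 mm posts (34 mm from the axis along +y and -y, 112 mm high) carrying four steel rings one under another on one vertical axis, each 48 mm across and 10 mm thick, bores shrinking downward. The ring column is sprung: it gives 1 mm per 4 N, 6 mm at most. Delicate: keep pushes well under 20 N. Origin: centre of the foot's underside on the worktop, z up.
- rack_front (a point): Centre of the rack's front hole (nearest the robot) at the rack's top face, 105 mm above the worktop; x along the row of holes, away from the robot; y across it. The rack is white board, fixed, 200 mm long and 64 mm wide, with three 28 mm holes 62 mm apart; in each hangs a pin, its head resting on the top face.
- gauge_ring1 (a point): Ring 1 from the top of the sizing stand: centre of its 28 mm bore at its top face, 108 mm above the worktop; z up. Two sprung plungers (along the stand's +x and -x, 7 mm below this point) stand 1.8 mm into the bore and brake a pin that fits this ring closely: it takes 2 to 6 N to push on and does not sink by its weight. A ring too small is a hard stop.
- gauge_ring2 (a point): Ring 2 from the top of the sizing stand: centre of its 23 mm bore at its top face, 82 mm above the worktop; z up. Two sprung plungers (along the stand's +x and -x, 7 mm below this point) stand 1.8 mm into the bore and brake a pin that fits this ring closely: it takes 2 to 6 N to push on and does not sink by its weight. A ring too small is a hard stop.
- gauge_ring3 (a point): Ring 3 from the top of the sizing stand: centre of its 18 mm bore at its top face, 56 mm above the worktop; z up. Two sprung plungers (along the stand's +x and -x, 7 mm below this point) stand 1.8 mm into the bore and brake a pin that fits this ring closely: it takes 2 to 6 N to push on and does not sink by its weight. A ring too small is a hard stop.
- gauge_ring4 (a point): Ring 4 from the top of the sizing stand: centre of its 13 mm bore at its top face, 30 mm above the worktop; z up. No plungers.
- pin_a_grip (a point): Grip point on the axis of a white pin's head, a cylinder 32 mm across and 42 mm high: 24 mm above the head's underside, 18 mm below its top, 119 mm above the tip. The three heads are alike, but the 95 mm shanks below are 26, 21 and 16 mm thick, one of each; which is which is not told. About 50 g.
- pin_a_tip (a point): Centre of the same pin's lower end face; z points up the pin to its head. The end has a bevel (about 4 mm at 45 degrees, then slimmer up to 8 mm), so on a pin stopped by the next ring too small this point lies about 3 mm below that ring's top.
- pin_b_grip (a point): Grip point on the axis of a white pin's head, a cylinder 32 mm across and 42 mm high: 24 mm above the head's underside, 18 mm below its top, 119 mm above the tip. The three heads are alike, but the 95 mm shanks below are 26, 21 and 16 mm thick, one of each; which is which is not told. About 50 g.
- pin_b_tip (a point): Centre of the same pin's lower end face; z points up the pin to its head. The end has a bevel (about 4 mm at 45 degrees, then slimmer up to 8 mm), so on a pin stopped by the next ring too small this point lies about 3 mm below that ring's top.
- pin_c_grip (a point): Grip point on the axis of a white pin's head, a cylinder 32 mm across and 42 mm high: 24 mm above the head's underside, 18 mm below its top, 119 mm above the tip. The three heads are alike, but the 95 mm shanks below are 26, 21 and 16 mm thick, one of each; which is which is not told. About 50 g.
- pin_c_tip (a point): Centre of the same pin's lower end face; z points up the pin to its head. The end has a bevel (about 4 mm at 45 degrees, then slimmer up to 8 mm), so on a pin stopped by the next ring too small this point lies about 3 mm below that ring's top.
Mind the look-alikes: they are no part of the job. Leave any orange look-alike of the part that bears pin_a_grip alone.

How it is judged:
On the way, in this order (a step that is already met when the one before it is completed fails the run):
1. a pin has been lifted out of the rack (height (world z) of any of pin_a_tip, pin_b_tip, pin_c_tip above 0.107 m), for 0.1 s.
2. its tip has passed into the top ring of the stand (((horizontal distance between pin_a_tip and gauge_ring1 below 0.01 m and z of pin_a_tip in the frame of gauge_ring1 below -0.006 m) or (horizontal distance between pin_b_tip and gauge_ring1 below 0.01 m and z of pin_b_tip in the frame of gauge_ring1 below -0.006 m) or (horizontal distance between pin_c_tip and gauge_ring1 below 0.01 m and z of pin_c_tip in the frame of gauge_ring1 below -0.006 m))), for 0.1 s.
At the end, for the whole second after the job is handed in: The front pin stands in the stand, tip 1 to 5 mm below the top of the first ring too small for it (26 mm shank: ring 2, 21: ring 3, 16: ring 4), within 4 mm of the axis and 0.14 rad of upright; front hole empty, the other two pins within 12 mm of where they hung (((z of pin_a_tip in the frame of gauge_ring2 between -0.005 and -0.001 m and horizontal distance between pin_a_tip and gauge_ring2 below 0.004 m and angle between pin_a_tip's own z axis and vertical below 0.14 rad and horizontal distance between each of pin_a_grip, pin_b_grip, pin_c_grip and rack_front above 0.04 m and distance of each of pin_b_grip, pin_c_grip from where it was at the start of the episode below 0.012 m) or (z of pin_b_tip in the frame of gauge_ring3 between -0.005 and -0.001 m and horizontal distance between pin_b_tip and gauge_ring3 below 0.004 m and angle between pin_b_tip's own z axis and vertical below 0.14 rad and horizontal distance between each of pin_b_grip, pin_a_grip, pin_c_grip and rack_front above 0.04 m and distance of each of pin_a_grip, pin_c_grip from where it was at the start of the episode below 0.012 m) or (z of pin_c_tip in the frame of gauge_ring4 between -0.005 and -0.001 m and horizontal distance between pin_c_tip and gauge_ring4 below 0.004 m and angle between pin_c_tip's own z axis and vertical below 0.14 rad and horizontal distance between each of pin_c_grip, pin_a_grip, pin_b_grip and rack_front above 0.04 m and distance of each of pin_a_grip, pin_b_grip from where it was at the start of the episode below 0.012 m))); the robot touches nothing.
It fails at once if the sizing stand is pushed with more than 26 N (squeeze of the plungers included) (contact force between gauge and anything else above 26 N).
It also fails if it takes over 51 s, if anything falls off the work surface, if the arm or the gripper's body presses on something with over 40 N, if the wrist force passes 120 N, or if a joint passes its speed limit or range.

## Working session

There is one attempt and no reset: what is moved stays moved. The work goes in short steps, each a Python script; the robot and the scene stay as the last script left them, time stands still between calls to the robot, and variables do not carry over. Pictures are saved under pics/ and viewed, at most 10 in all, crops included, and the job is handed in when it is done.

```bash
mkdir -p pics; ls; cat > look.py <<'E'
from station import bot, hand, kin, vision
import numpy as np, cv2
E
python3 - <<'E'
from look import *
ims=[]
for c in ("scene","side"):
    im,d=vision.get_image(c); ims.append(im)
    for t in ("gauge","gauge_ring1","gauge_ring4","rack_front","pin_a_grip","pin_a_tip"):
        print(c,t,[(np.round(r["at"],3).tolist(),round(r["score"],2)) for r in vision.pinpoint(c,t)])
    cv2.imwrite(f"pics/{c}0.png",im[:,:,::-1])
print(bot.sense()["clock"])
E
```

```text
pics
scene gauge [([0.571, -0.174, -0.0], 0.89), ([0.566, -0.173, 0.089], 0.17)]
scene gauge_ring1 [([0.573, -0.173, 0.057], 0.83), ([0.567, -0.17, 0.083], 0.79), ([0.573, -0.178, 0.108], 0.56)]
scene gauge_ring4 [([0.573, -0.173, 0.057], 0.83), ([0.567, -0.17, 0.083], 0.79), ([0.573, -0.178, 0.108], 0.56)]
scene rack_front [([0.521, -0.367, 0.099], 0.62)]
scene pin_a_grip [([0.417, -0.424, 0.114], 0.8), ([0.586, -0.375, 0.129], 0.63)]
scene pin_a_tip [([0.421, -0.423, -0.0], 0.91), ([0.584, -0.376, 0.008], 0.69), ([0.573, -0.18, 0.107], 0.65), ([0.644, -0.377, 0.01], 0.64)]
side gauge [([0.569, -0.175, 0.0], 0.66)]
side gauge_ring1 [([0.572, -0.177, 0.031], 0.96), ([0.575, -0.17, 0.077], 0.93), ([0.572, -0.174, 0.053], 0.72), ([0.572, -0.17, 0.109], 0.66), ([0.527, -0.371, 0.127], 0.44)]
side gauge_ring4 [([0.572, -0.177, 0.031], 0.96), ([0.575, -0.17, 0.077], 0.93), ([0.572, -0.174, 0.053], 0.72), ([0.572, -0.17, 0.109], 0.66), ([0.527, -0.371, 0.127], 0.44)]
side rack_front [([0.526, -0.37, 0.1], 0.84)]
side pin_a_grip [([0.586, -0.376, 0.13], 0.78), ([0.424, -0.424, 0.115], 0.68)]
side pin_a_tip [([0.423, -0.426, 0.001], 0.95), ([0.585, -0.375, 0.01], 0.66)]
0.7
```

View pics/scene0.png

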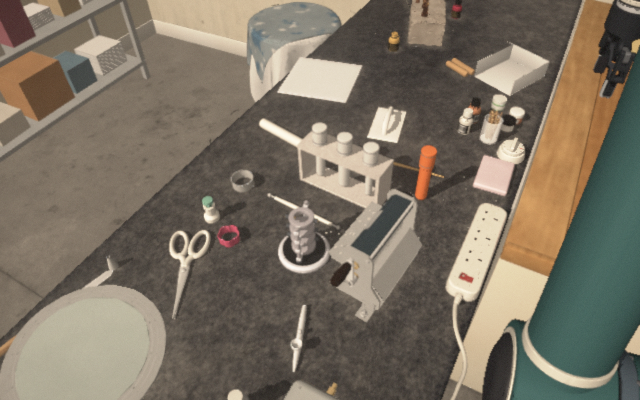

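View pics/side0.png

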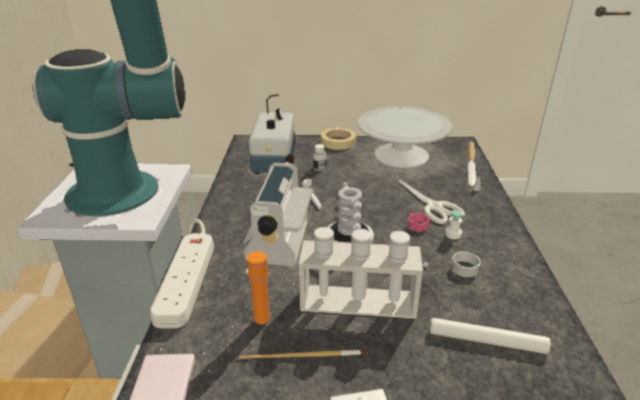

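The scene shows three white heads in the rack at about (320,133), (345,143) and (371,152). An orange look-alike stands at (426,172), and the ring stand is at (302,235) with a pasta machine beside it. The robot is at the lower right, so the front pin should be (371,152) in scene and (324,241) in side. I'll confirm that in an enlarged crop and check the heights of the obstacles.

```bash
cat >> look.py <<'E'
def cloud(c,d):
    p=vision.camera_params(c); K=np.array(p["camera_matrix"]); D=np.array(p["dist_coeffs"])
    v,u=np.mgrid[:400,:640]; n=cv2.undistortPoints(np.stack([u,v],-1).reshape(-1,1,2).astype(float),K,D).reshape(400,640,2)
    P=np.concatenate([n*d[...,None],d[...,None]],-1)
    if "extrinsics" in p: T=np.linalg.inv(np.array(p["extrinsics"]))
    else:
        s=bot.sense(); T=np.eye(4); T[:3,:3]=s["tool_rot"]; T[:3,3]=s["tool_pos"]; T=T@np.array(p["hand_eye"])
    W=P@T[:3,:3].T+T[:3,3]; W[d<=0]=np.nan; return W
def proj(c,X):
    p=vision.camera_params(c); E=np.array(p["extrinsics"]); r,_=cv2.Rodrigues(E[:3,:3])
    return cv2.projectPoints(np.array(X,float),r,E[:3,3],np.array(p["camera_matrix"]),np.array(p["dist_coeffs"]))[0].reshape(-1,2)
E
python3 - <<'E'
from look import *
out=[]
H=np.full((40,40),-1.)
for c,(x,y) in (("scene",(280,105)),("side",(290,220))):
    im,d=vision.get_image(c); W=cloud(c,d).reshape(-1,3)
    W=W[np.isfinite(W).all(1)]
    i=((W[:,0]-.3)/.02).astype(int); j=((W[:,1]+.6)/.02).astype(int)
    ok=(i>=0)&(i<20)&(j>=0)&(j<30)&(W[:,0]>.3)&(W[:,1]>-.6)
    np.maximum.at(H,(i[ok],j[ok]),W[ok,2])
    out.append(cv2.resize(im[y:y+105,x:x+140],None,fx=4,fy=4,interpolation=cv2.INTER_CUBIC)[:300+120])
    print(c,proj(c,[[.524,-.37,.147],[.524,-.37,.105],[.524,-.37,.01]]).round().tolist())
cv2.imwrite("pics/crop.png",np.hstack([cv2.resize(o,(400,300)) for o in out])[:,:,::-1])
print("cols y=-.6.. step .02; cm")
for k in range(20): print(f"{.3+.02*k:.2f}"," ".join(f"{100*h:3.0f}" for h in H[k,:30]))
print(vision.camera_params("wrist")["hand_eye"], vision.camera_params("wrist")["camera_matrix"])
E
```

```text
scene [[370.0, 146.0], [369.0, 161.0], [367.0, 193.0]]
side [[324.0, 231.0], [324.0, 252.0], [324.0, 295.0]]
cols y=-.6.. step .02; cm
0.30   2   2   2   2   2   0   0   0   0   0   0   0   0   0   0   0   0   0   0   0   0   0   0   0   0   0   0   0   0   0
0.32   2   2   2   1   1   0   0   0   0   0   0   0   0   0   0   0   0   0   0   0   0   0   0   0   0   0   0   0   0   0
0.34   0   0   0   0   0   0   0   0   0   0   0   0   0   0   0   0   0   0   0   0   0   0   0   0   0   0   0   0   0   0
0.36   0   0   0   0   0   0   0   0   0   0   0   0   0   0   2   1   6   6   6   5   5   5   5   5   4   0   0   0   0   0
0.38   0   0   0   0   1   0   0   0   0   0   0   0   0   0   0  14  15  14  14  14   7   7   7   7   6   2   0   0   0   0
0.40   0   0   0   0   1   0   0  14  14  14   0   0   0   0  12  15  15  14  15  14  14  14  14  15  15   2   0   0   0   0
0.42   0   0   0   0   1   0   0  14  14  14   0   0   0   0  12  15  15  14  14  14  15  14  15  15  15  14  14  14   0   0
0.44   0   0   0   0   1   0   0   0   0   0   0   0   0   0   0  14  14  10  14  14  14  
[... 1239 characters left out ...]
 1   0   0   0   0   0   0   0   0   0   0   0   0   0
0.66   0   0   0   0   0   0   0   0   0  11  15  11  11   0   0   0   1   0   0   0   0   0   0   0   0   0   0   0   0   0
0.68   0   0   0   0   0   0   0   2   0  11  11  11  11   0   0   0   1   0   0   0   0   0   0   0   0   0   0   0   0   0
[[-1.35327502e-03 -9.44746667e-01 -3.27798573e-01  8.41936570e-02]
 [ 9.99999083e-01 -1.29649948e-03 -3.91735133e-04  1.36685753e-04]
 [-5.49002179e-05 -3.27798802e-01  9.44747555e-01 -1.42793702e-01]
 [ 0.00000000e+00  0.00000000e+00  0.00000000e+00  1.00000000e+00]] [[288.47413459   0.         322.69257853]
 [  0.         288.47413459 203.3329321 ]
 [  0.           0.           1.        ]]
```

View pics/crop.png

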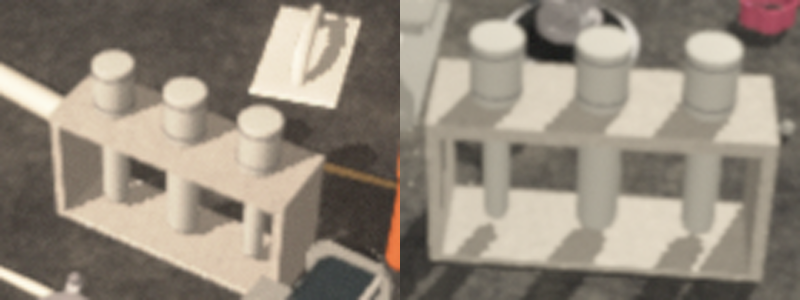

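The front pin (crop left, ~(260,135); crop right, ~(497,60)) has the thinnest shank, 16 mm, so ring 4 should stop it with the tip at z≈0.027. The pasta machine is at most 0.15 high and lies at x<0.5, so the gripper clears it. Next I'll look from close up with the wrist camera at the stand and then at the pin.

```bash
cat >> look.py <<'E'
def R(yaw): # tool down, tool x at yaw
    c,s=np.cos(yaw),np.sin(yaw); return np.array([[c,s,0],[s,-c,0],[0,0,-1.]])
def circ(W,xy,z0,z1,r):
    m=(W[...,2]>z0)&(W[...,2]<z1)&(np.hypot(W[...,0]-xy[0],W[...,1]-xy[1])<r)
    P=W[m]; (c,rad)=cv2.minEnclosingCircle(P[:,:2].astype(np.float32)); return len(P),np.round(c,4),round(rad,4),np.round(np.median(P[:,2]),4),np.round(P[:,:2].mean(0),4)
E
python3 - <<'E'
from look import *
print(np.round(bot.sense()["tool_rot"],2).tolist())
q0=bot.sense()["joints"]
for y in (0,np.pi): print(y,kin.solve_ik([.572,-.175,.3],R(y)),kin.solve_ik([.524,-.37,.25],R(y)))
best=min((0,np.pi),key=lambda y:abs(kin.solve_ik([.572,-.175,.3],R(y))[5]) if kin.solve_ik([.572,-.175,.3],R(y)) is not None else 9)
print(best)
for n,p in (("stand",[.572,-.175,.28]),("pin",[.524,-.37,.26])):
    bot.reach(p,R(best)); bot.dwell(.2)
    im,d=vision.get_image("wrist"); W=cloud("wrist",d)
    cv2.imwrite(f"pics/w_{n}.png",im[:,:,::-1])
    if n=="stand": print(circ(W,(.572,-.175),.103,.111,.029))
    else: print(circ(W,(.524,-.37),.142,.152,.026)); print(circ(W,(.585,-.375),.142,.152,.026))
    for t in ("gauge_ring1","rack_front","pin_a_grip"):
        print(n,t,[(np.round(r["at"],3).tolist(),round(r["score"],2)) for r in vision.pinpoint("wrist",t)])
print(bot.sense()["clock"])
a=cv2.imread("pics/w_stand.png");b=cv2.imread("pics/w_pin.png")
cv2.imwrite("pics/w.png",np.hstack([a[:,120:520],b[:,120:520]]))
E
```

```text
[[0.97, 0.23, 0.0], [0.23, -0.97, -0.0], [0.0, 0.0, -1.0]]
0 [-3.38539994e-01  8.42882077e-02  1.68727202e+00 -4.44089210e-16
  1.37003242e+00  1.23225633e+00] [-6.53640000e-01  1.90475711e-01  1.65852263e+00 -4.44089210e-16
  1.29259432e+00  9.17156327e-01]
3.141592653589793 [-3.38539994e-01  8.42882077e-02  1.68727202e+00 -4.44089210e-16
  1.37003242e+00 -1.90933632e+00] [-6.53640000e-01  1.90475711e-01  1.65852263e+00 -4.44089210e-16
  1.29259432e+00 -2.22443633e+00]
0
(1056, array([ 0.5721, -0.1748]), 0.029, np.float64(0.1078), array([ 0.5728, -0.1739]))
stand gauge_ring1 [([0.576, -0.174, 0.06], 0.97), ([0.572, -0.174, 0.108], 0.9), ([0.573, -0.172, 0.084], 0.76), ([0.57, -0.173, 0.028], 0.62), ([0.526, -0.371, 0.128], 0.24)]
stand rack_front [([0.523, -0.366, 0.103], 0.93), ([0.524, -0.369, 0.009], 0.54)]
stand pin_a_grip [([0.423, -0.427, 0.12], 0.84), ([0.584, -0.37, 0.127], 0.77), ([0.523, -0.367, 0.104], 0.39)]
(866, array([ 0.5236, -0.3709]), 0.016, np.float64(0.1471), array([ 0.5243, -0.3707]))
(1058, array([ 0.585, -0.375]), 0.0162, np.float64(0.1471), array([ 0.5855, -0.375 ]))
pin gauge_ring1 [([0.57, -0.173, 0.108], 0.92), ([0.57, -0.176, 0.027], 0.87), ([0.572, -0.175, 0.059], 0.85), ([0.568, -0.172, 0.083], 0.6)]
pin rack_front [([0.527, -0.368, 0.103], 0.71)]
pin pin_a_grip [([0.422, -0.423, 0.119], 0.98), ([0.582, -0.368, 0.129], 0.72)]
4.7083
```

View pics/w.png

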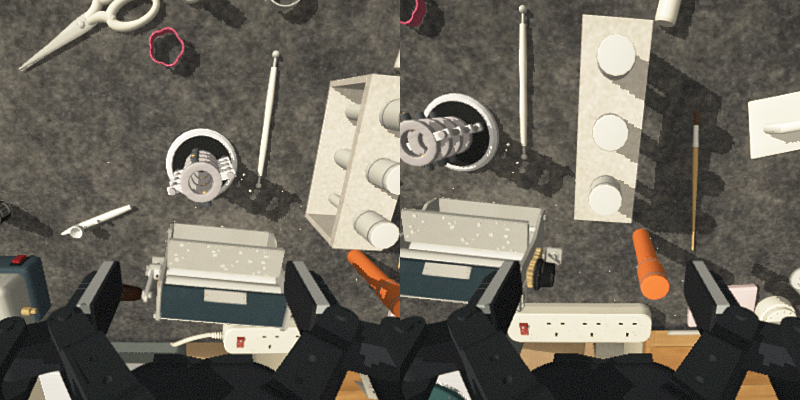

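Left, the stand's top ring is at (201,180). Right, the pin heads are at (615,55), (610,132) and (605,195), and the front one is (605,195). The orange look-alike is at (645,275). The measured pin head is at (0.524,-0.371) with top 0.147 and radius 16 mm, as expected. I'll refine the ring centre, then grasp and lift.

```bash
python3 - <<'E'
from look import *
im,d=vision.get_image("wrist"); W=cloud("wrist",d)
P=W[(W[...,2]>.1055)&(W[...,2]<.1105)&(np.hypot(W[...,0]-.572,W[...,1]+.174)<.04)][:,:2]
best=max((( (( (r:=np.hypot(P[:,0]-x,P[:,1]-y))>.014)&(r<.024)).sum()-2*(r<.0135).sum()-(r>.0245).sum()*1.0),x,y) for x in np.arange(.564,.581,.0005) for y in np.arange(-.182,-.166,.0005))
print(len(P),best)
bot.movel([.5238,-.3708,.113],feed=.12)
hand.gripper_close(30)
s=bot.sense(); print(s["grip_width"],s["grip_force"],s["force"],s["clock"])
bot.movel([.5238,-.3708,.255],feed=.12)
s=bot.sense(); print(s["grip_width"],s["force"],s["clock"])
bot.reach([.5725,-.1745,.25],R(0)); bot.dwell(.2)
im,d=vision.get_image("side"); cv2.imwrite("pics/held.png",cv2.resize(im[80:330,220:480],None,fx=2,fy=2)[:,:,::-1])
im2,d=vision.get_image("scene"); cv2.imwrite("pics/held2.png",cv2.resize(im2[80:280,220:440],None,fx=2.5,fy=2.5)[:,:,::-1])
for c in("side","scene"):
  print(c,[(np.round(r["at"],3).tolist(),round(r["score"],2)) for r in vision.pinpoint(c,"pin_a_tip")])
  print(proj(c,[[.5725,-.1745,.15],[.5725,-.1745,.108]]).round(1).tolist())
print(bot.sense()["force"],bot.sense()["clock"])
E
```

```text
1283 (np.float64(887.0), np.float64(0.5719999999999991), np.float64(-0.175))
0.030675986568596703 29.797989428043365 [-0.76971857  0.14284206  2.12265816] 6.6667
0.030984924972727125 [ 0.14393815 -0.3845177  -0.1876718 ] 8.0
side [([0.42, -0.424, -0.001], 0.78), ([0.582, -0.371, 0.01], 0.76), ([0.573, -0.178, 0.028], 0.72)]
[[351.4, 174.0], [350.8, 192.4]]
scene [([0.585, -0.375, 0.008], 0.76), ([0.423, -0.419, -0.001], 0.59)]
[[299.2, 198.8], [300.5, 214.6]]
[ 0.14514958 -0.27403066 -1.19028957] 9.225
```

View pics/held.png

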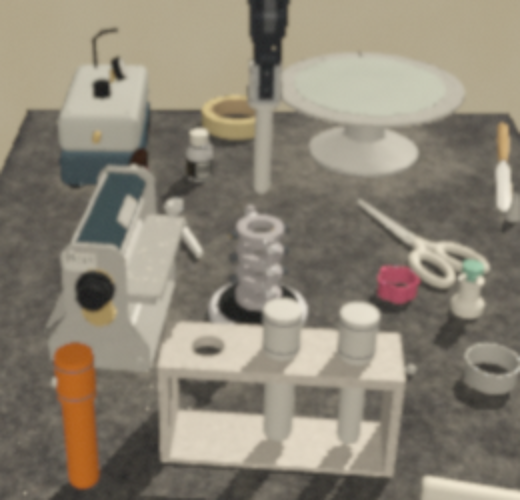

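View pics/held2.png

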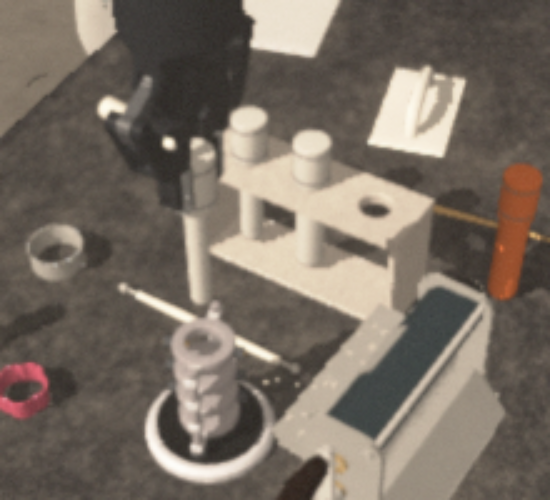

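The pin is held upright over the stand. Its tip is at side px (351,175) and scene px (300,201), which matches the projected position, and the other two pins are undisturbed. Now I'll insert it in guarded steps.

```bash
python3 - <<'E'
from look import *
x,y=.572,-.1748
def st(l):
    s=bot.sense(); print(l,np.round(s["tool_pos"],4),np.round(s["force"],2),np.round(s["wrist_torque"],2),round(s["grip_width"],4),round(s["clock"],2)); return s
bot.movel([x,y,.22],feed=.06); st("pre")
for z,f,u in ((.19,.05,5),(.163,.03,5),(.150,.015,8),(.137,.015,9)):
    h=bot.movel([x,y,z],feed=f,until_force=u); st((z,h))
    if h: break
else:
    h=bot.movel([x,y,.123],feed=.008,until_force=6); st(("stop",h))
E
```

```text
pre [ 0.5719 -0.1747  0.2197] [-0.54 -1.4   0.38] [ 0.01 -0.    0.03] 0.0311 9.88
(0.19, False) [ 0.5721 -0.1748  0.19  ] [-0.35 -0.65  0.54] [-0.02  0.   -0.  ] 0.031 10.62
(0.163, False) [ 0.5722 -0.1749  0.1632] [ 0.09  0.39 -0.97] [-0.05 -0.03  0.04] 0.0313 11.68
(0.15, False) [ 0.572  -0.1748  0.1501] [-0.03  0.55  0.21] [ 0.06 -0.01  0.03] 0.0314 12.69
(0.137, False) [ 0.5721 -0.1748  0.137 ] [0.66 0.74 2.44] [ 0.24 -0.17  0.02] 0.0309 13.71
('stop', True) [ 0.5727 -0.1748  0.128 ] [-0.98  0.89  7.2 ] [ 0.25  0.2  -0.04] 0.0314 14.92
```

It stopped at TCP z 0.128 with about 7 N. The expected height is 0.130 less roughly 1.8 mm of column give, so the pin is home on ring 4. Release, retreat and check.

```bash
python3 - <<'E'
from look import *
hand.let_go(); bot.dwell(.2); p=bot.sense()["tool_pos"]
bot.movel([p[0],p[1],.26],feed=.1); bot.dwell(.3)
im0,d=vision.get_image("wrist"); W=cloud("wrist",d)
m=(np.hypot(W[...,0]-.572,W[...,1]+.175)<.03)&(W[...,2]>.13)
print("head top z,median/max",np.nanmedian(W[m][:,2]),np.nanmax(W[m][:,2]),circ(W,(.572,-.175),.158,.172,.026))
for q in((.585,-.375),(.646,-.379)): print(circ(W,q,.142,.152,.026))
im,d=vision.get_image("side"); im2,_=vision.get_image("scene")
a=cv2.resize(im[140:270,260:390],(400,400)); b=cv2.resize(im2[140:280,230:370],(400,400))
cv2.imwrite("pics/end.png",np.hstack([a,b])[:,:,::-1])
print(bot.sense()["force"],bot.sense()["clock"])
E
```

```text
head top z,median/max 0.34296554958745196 0.35594076879439823 (1005, array([ 0.5751, -0.1761]), 0.0161, np.float64(0.164), array([ 0.576, -0.176]))
(905, array([ 0.5854, -0.3743]), 0.0166, np.float64(0.1471), array([ 0.5856, -0.3728]))
(1112, array([ 0.647 , -0.3787]), 0.0168, np.float64(0.1471), array([ 0.647 , -0.3771]))
[-0.12873014 -0.73389507  0.38726085] 17.6167
```

View pics/end.png

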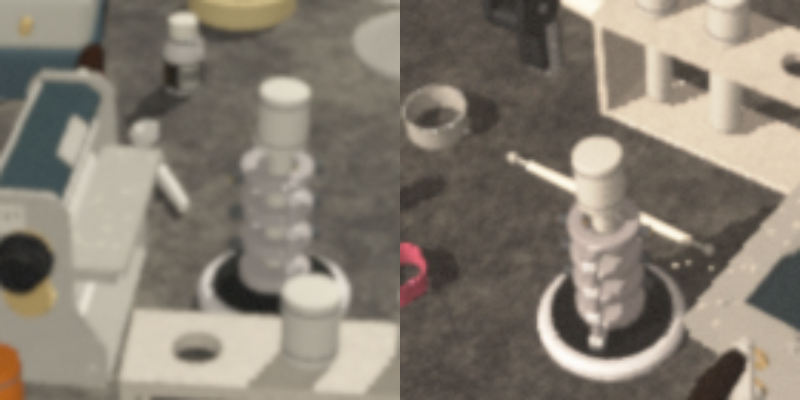

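The pin stands upright in the stand (left crop ~(285,115), right ~(597,170)). Its head top measures 0.164 m, which puts the tip at 0.027, 3 mm below ring 4's top, with a tilt of about 0.03 rad. The front hole is empty and the other two pins are where they were.

```bash
python3 -c "
from station import bot
print(bot.finish_job())"
```

```text
the job is handed in; nothing more can be done
None
```

The front pin (16 mm shank) now stands nearly upright, fully home against ring 4 after a gentle push of about 7 N; the other two pins still hang in the rack, and I've handed the job in (the verdict wasn't returned).

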